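# Stand the fallen sauce cup, slide it home and flip the caddy shut

## Task

The empty steel sauce cup has tumbled out of the open three-bay caddy and lies on its side in front of it. With the fingertips only, gripping and lifting nothing, push on its rim until it stands on its base again, slide it along the surface all the way back into the empty middle bay between the red and the mustard sauce, and last of all flip the caddy's thrown-back hinged cover over to the front so that it is fully shut over the three cups. Be gentle, and leave the other things on the worktop where they are.

Things in the scene. Friction and masses are not known exactly. Their poses are not given: they have to be found in the camera images.
- empty_cup: empty tapered round steel cup, 42 mm high, 65 mm across the rim and 52 mm across the base outside, clear inside about 46 mm at the floor and 58 mm at the rim, 0.06 kg. Origin at the centre of its underside, z axis from base to mouth. It starts lying on its side (origin 25 mm up, z axis 11 degrees above level, top of the rim 64 mm up) and does not roll by itself
- cup_mouth (a point): centre of that cup's mouth. Pushed level on the top of the rim, towards the base, the lying cup tips up about the lower edge of its base, which may slip a little; once its middle has passed over that edge it drops upright by itself, standing 20 to 25 mm farther on than its origin was
- caddy: sauce cup caddy of folded sheet metal, fixed, 231 mm wide (y), 78 mm deep (x), no floor, open at the front (-x side, towards the robot). Origin on the work surface in its middle. Back plate 51 mm high, inner face at x = +36 mm; end plates as high; two 3 mm dividers 32 mm high at y = +-38 mm; bays 73 mm wide inside, their mouths at x = -39 mm
- middle_bay (a point): on the work surface, where the centre of the cup's underside stands when it is fully home in the middle bay (2 mm behind the caddy's centre); axes as the caddy's. A cup more than about 10 mm proud of this keeps the cover from shutting
- left_bay (a point): the same point of the bay at the caddy's +y end (y = +76 mm)
- right_bay (a point): the same point of the bay at the caddy's -y end (y = -76 mm)
- cover (a joint): hinge angle of the steel cover, rad: 0 = shut and level, 1.85 = thrown back against its stop (it starts near there). Hinge line along the caddy's y axis at x = +42.5 mm, z = 52.5 mm. It turns easily (0.012 Nm) and, pushed from behind a little past upright (1.57), falls shut by itself
- cover_tab (a point): middle of the black finger tab (60 mm wide, 5 mm thick) on the cover's front edge, 101 mm from the hinge. The cover is a steel plate 235 mm wide and 2.5 mm thick that reaches 85 mm from the hinge, with a lip along its front edge that hangs down 20 mm in front of the cups when shut; 0.24 kg
- sauce_cup_red: steel cup of the same size with red sauce, standing in one of the outer bays, 0.12 kg; stays there. Origin at the centre of its underside
- sauce_cup_mustard: steel cup of the same size with mustard-coloured sauce, standing in the other outer bay, 0.12 kg; stays there. Origin at the centre of its underside
- spoon_cup: empty straight steel spoon cup, 69 mm across, 98 mm high, to the right; leave it alone. Origin at the centre of its underside
- paprika_tin: white spice shaker with black cap, 55 mm across, 94 mm high, to the right; leave it alone. Origin at the centre of its underside
- kitchen_timer: red and white twist timer, 66 mm across, 42 mm high, to the right; leave it alone. Origin at the centre of its underside
- tasting_spoon: spoon with purple handle, 192x39x16 mm, lying to the right; leave it alone. Origin at the middle of its underside
- lemon: lemon, 78x55x56 mm, to the left; leave it alone. Origin at the middle of its underside
- rail_post (a point): foot of the room's steel rail post, 33 mm thick, upright and fixed, at the worktop's right front corner; at 0.775 m height the rail bends and runs straight ahead (+x) over the worktop's right edge. Keep the arm off it: an arm that starts to the right of it must draw its tool in to about 0.3 m from the base axis before it turns towards the work
There are look-alikes about, which are no part of the job. Leave any green or orange look-alike of the empty_cup alone.

How it is judged:
By the outcome, as a careful person would: the job done as asked, in the order asked, and still so for the second after the job is handed in, with the robot touching nothing.
It also fails if it takes over 72 s, if anything falls off the work surface, if the arm or the gripper's body presses on something with over 40 N, if the wrist force passes 120 N, or if a joint passes its speed limit or range.

## Robot

A 6-joint arm with a two-finger parallel gripper is mounted at the origin on a cart in front of the work surface, level with it; the furniture and walls round the work are solid. World frame = base frame: x ahead of the robot, y to its left, z up, the work surface at z = 0. Lengths are in m, angles in rad, forces in N, time in s.
With the tool pointing down it reaches from about 0.275 to 0.85 m from the base axis. Payload 5.2 kg.
Tool frame: the origin (TCP) lies midway between the tips of the shut fingers; the grasp point (between the pads) lies 19 mm behind it; z points along the fingers, y is the line along which they close (so a half turn about z gives the same grasp; the last joint's range is limited). The gripper opens to 85 mm and grips with 20 to 120 N. Pads are 22 mm wide; open, the fingers measure 114 mm over their backs; the gripper's body (76 mm by 85 mm) begins 54 mm behind the grasp point. The pads swing forward as they close: fully open they stand 13 mm farther back than shut.
Start: joints at [1.034, 0.259, 1.535, -0, 1.348, -0.203], TCP at [0.18, 0.52, 0.231] pointing down, gripper open.
Joint ranges: [-3.14, 3.14], [-0.91, 2.08], [0.19, 2.58], [-1.22, 4.36], [0.22, 2.71], [-3.12, 3.12]. Speed limits (rad/s): [2.57, 2.57, 3.14, 3.14, 3.14, 3.14].

## Interface

Orientations are given as a 3x3 rotation matrix whose columns are the frame's x, y, z axes.
In Python, from plant import get_state, capture, close_job, boxes_of, cut_out, mark_of gives the robot as it stands.
- The arm moves only by the tool arm_command, never from a script. Its argument "series" is a list of rows, each a list of 2 entries, a list of its own where there are three numbers: the shift along the tool's x, y, z scaled (see below), then the turn, a rotation vector about the tool's x, y, z scaled (see below). In form: [[[dx, dy, dz], [ax, ay, az]], ...]. A call has 1 to 8 rows; each row is the pose to reach, as a shift and turn from the pose commanded when the call began, along the tool's axes at that moment, turning the shorter way round; what a row does not reach only later rows make up. The controller multiplies each number of a shift by 15 cm and each number of a turn by 180 degrees. A row lasts 1/12 s, in which the tool goes at most 41.7 mm and 7.16 degrees, less where a joint would pass 70% of its speed; a pose out of reach is approached as far as the arm can. A call with a number of a shift or a turn outside -1 to 1 is refused whole. A call with a gripper value outside its range is refused whole. "claw" is the opening, from 0 (shut) to 1 (fully open), set as the call begins (left out, the last holds). The fingers move at their own pace and stop on an object; "newtons" is the grip in N (left out, the last holds). Time passes only in rows, so rows that repeat a pose let the fingers close. It gives the time, the measured TCP pose, the force, the opening and the grip force at its end, in the units of the state.
- get_state(): the state, without advancing time (a new reading comes with each control period).
- capture(name): name is "side" or "top" or "wrist"; returns a dict with "pixels" (480x640x3 uint8, red, green, blue), "K" (3x3 intrinsics, pixels), "D" ([k1, k2, p1, p2, k3] as OpenCV has them; the pictures are not rectified), "T" (4x4, takes a point from camera to world coordinates); the wrist camera has in their place "mount" (4x4, takes a point from camera to tool coordinates, whose origin is the TCP and whose axes are the flange's). Camera axes: x right, y up, looking along -z (the intrinsics and any distortion apply to the point x, -y, -z); pixel columns grow to the right and rows downward; lengths in m; the calibration is good to about 2 mm. A picture is of the moment at which its call begins: read the wrist's pose just before it. There is no depth.
- close_job(): hands the job in; it is judged then, once.
Trained networks look in the newest picture that a camera, given by its name, has taken for a name from the list of things; names that differ only in an ending like _2 or _b are one class to them, and where a whole thing is asked for, a point or a joint stands for the part that bears it (a point fixed in the world has none). Each returns a list of dicts, best first, with "conf" (0 to 1); they miss things now and then, are a little off and sometimes report something else, mostly with a low value. They report only what shows in the picture. A call takes as long as a camera call. They do not tell look-alikes from the thing itself.
- boxes_of(camera, target): "point" ([x, y, z] in m, in world coordinates, good to about 4 mm: the middle of the surface that is visible of it).
- cut_out(camera, target): "region" (480x640 bool, what is visible of it).
- mark_of(camera, target): "point" ([x, y, z] in m, in world coordinates, good to about 4 mm: a listed point, or the origin of a listed thing).
The state is a dict: "clock": time; "q": joint angles; "joint_vel": joint speeds; "joint_torque": joint torques, N m; "tcp_pos": TCP position; "ee_rot": TCP orientation; "ft_force": force on the tool from outside, world axes, zero at the start; "wrist_torque": the same for the moment, N m; "width": finger opening in m; "grasp_force": force on a finger pad.
Only numpy, scipy, OpenCV 4.12 (cv2) and the standard library are available. Lean on these libraries where they do the work, as an engineer would, in place of code of your own. Each camera call takes 0.05 s, during which the arm holds its last target. There are 200 camera calls.

## Working session

There is one attempt and no reset: what is moved stays moved. The work goes in short steps, Python scripts to look and compute and a tool call to move; the robot and the scene stay as the last step left them, time stands still between calls to the robot, and variables do not carry over. Pictures are saved under pics/ and viewed, at most 10 in all, crops included, and the job is handed in when it is done.

Besides the shell and the picture viewer there is one more tool, called in YAML: its name, and indented under it one key for each argument. arm_command: Moves the arm, as the interface text tells. Shifts and turns lie within -1 to 1; 1 stands for 15 cm of shift or 180 degrees of turn. Its arguments: {"type":"object","properties":{"series":{"type":"array","items":{"type":"array"}},"claw":{"type":"number"},"newtons":{"type":"number"}},"required":["series"]}

```bash
mkdir -p pics; ls; cat > h.py <<'E'
import numpy as np,cv2
from plant import *
def shot(c,n):
    s=get_state();r=capture(c);cv2.imwrite(f'pics/{n}.png',r['pixels'][:,:,::-1]);return s,r
E
python3 - <<'E'
from h import *
s=get_state();print(s['clock'],s['tcp_pos'],s['ee_rot'],s['width'])
for c in('top','side'):
    shot(c,c+'0')
    for t in['empty_cup','cup_mouth','caddy','middle_bay','left_bay','right_bay','cover_tab','sauce_cup_red','sauce_cup_mustard','rail_post','lemon','spoon_cup','paprika_tin','kitchen_timer','tasting_spoon']:
        print(c,t,[(np.round(d['point'],3).tolist(),round(d['conf'],2)) for d in mark_of(c,t)][:4])
a=cv2.imread('pics/top0.png');b=cv2.imread('pics/side0.png')
E
```

```text
pics
0.0 [0.17992862 0.51919988 0.23049085] [[-9.44797488e-01  3.27653636e-01 -8.95051219e-04]
 [ 3.27654668e-01  9.44796362e-01 -1.50098014e-03]
 [ 3.53839536e-04 -1.71138997e-03 -9.99998473e-01]] 0.08548900100578952
top empty_cup [([0.489, -0.03, 0.03], 0.89), ([0.414, 0.035, 0.021], 0.87), ([0.583, -0.114, 0.025], 0.68)]
top cup_mouth [([0.467, -0.062, 0.034], 0.8), ([0.381, 0.061, 0.033], 0.69), ([0.594, -0.076, 0.032], 0.57), ([0.622, 0.026, -0.001], 0.54)]
top caddy [([0.616, 0.102, -0.003], 0.94)]
top middle_bay [([0.619, 0.102, 0.005], 0.63)]
top left_bay [([0.605, 0.177, -0.002], 0.65)]
top right_bay [([0.621, 0.027, 0.0], 0.85), ([0.608, 0.178, -0.001], 0.47)]
top cover_tab [([0.686, 0.107, 0.143], 0.9), ([0.478, 0.315, 0.0], 0.25)]
top sauce_cup_red [([0.356, -0.351, -0.001], 0.71), ([0.603, 0.18, 0.003], 0.56)]
top sauce_cup_mustard [([0.622, 0.027, 0.003], 0.63), ([0.357, -0.354, -0.0], 0.38)]
top rail_post [([0.492, -0.028, 0.03], 0.38)]
top lemon [([0.477, 0.316, -0.0], 0.72), ([0.624, -0.43, -0.0], 0.56)]
top spoon_cup [([0.678, -0.314, -0.001], 0.91)]
top paprika_tin
[... 498 characters left out ...]
_bay [([0.614, 0.102, -0.003], 0.78)]
side left_bay [([0.609, 0.178, 0.0], 0.62)]
side right_bay [([0.625, 0.026, -0.0], 0.8)]
side cover_tab [([0.684, 0.109, 0.146], 0.84)]
side sauce_cup_red [([0.606, 0.177, -0.001], 0.53), ([0.475, -0.059, 0.028], 0.51)]
side sauce_cup_mustard [([0.612, 0.178, 0.002], 0.7), ([0.621, 0.02, -0.003], 0.46)]
side rail_post []
side lemon [([0.476, 0.315, 0.002], 0.57), ([0.492, -0.029, 0.024], 0.53), ([0.606, 0.18, 0.0], 0.29)]
side spoon_cup [([0.672, -0.314, -0.001], 0.91), ([0.526, -0.409, -0.006], 0.34)]
side paprika_tin [([0.628, -0.432, -0.004], 0.77)]
side kitchen_timer [([0.528, -0.409, -0.001], 0.65)]
side tasting_spoon [([0.354, -0.35, 0.002], 0.64)]
```

View pics/top0.png

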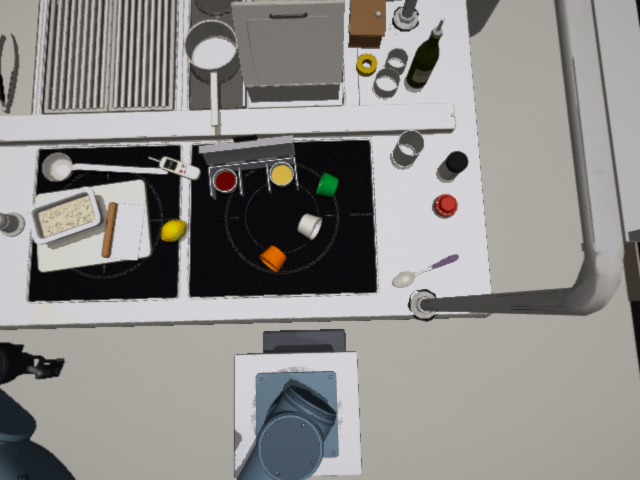

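View pics/side0.png

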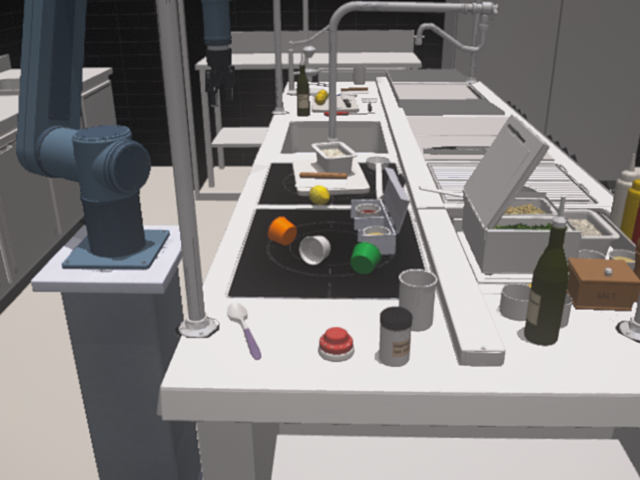

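Top view: the steel cup is at about (310,226), green at (327,185), orange at (273,259). The caddy is at (250,172), with red in its left bay and mustard in its right, and the cover thrown back. The side view agrees, with the steel cup at (315,248) and its mouth towards the robot's right. The networks' points fit both views.

```bash
cat >> h.py <<'E'
from scipy.spatial.transform import Rotation as Ro
def R(yaw,tilt=0):  # degrees; tool x along heading, z down, tips leaning forward by tilt
    h=np.array([np.cos(np.radians(yaw)),np.sin(np.radians(yaw)),0]);t=np.radians(tilt)
    z=np.array([0,0,-1])*np.cos(t)+h*np.sin(t);x=h*np.cos(t)+np.array([0,0,1])*np.sin(t)
    return np.c_[x,np.cross(z,x),z]
def goal(pos,yaw,tilt=0,s=None):
    s=s or get_state();A=np.array(s['ee_rot'])
    print(round(s['clock'],2),np.round(s['tcp_pos'],4),'F',np.round(s['ft_force'],1))
    print('shift',np.round(A.T@(np.array(pos)-s['tcp_pos'])/.15,3),'turn',np.round(Ro.from_matrix(A.T@R(yaw,tilt)).as_rotvec()/np.pi,4))
E
python3 -c "
from h import *
goal((.45,-.095,.16),58.4)"
```

```text
1.6 [0.1802 0.5197 0.2313] F [ 0.1 -0.2  0.6]
shift [-3.042 -3.282  0.475] turn [-0.     -0.      0.5693]
```

arm_command:
  series:
    - [[-0.93,-1,0],[0,0,0.31]]
    - [[-0.93,-1,0],[0,0,0.31]]
    - [[-0.93,-1,0],[0,0,0.31]]
    - [[-0.93,-1,0],[0,0,0.31]]
    - [[-0.93,-1,0],[0,0,0.31]]
    - [[-0.93,-1,0],[0,0,0.31]]
    - [[-0.93,-1,0],[0,0,0.31]]
    - [[-0.93,-1,0],[0,0,0.31]]
  claw: 0
  newtons: 20

```text
clock: 2.27
tcp_pos: [0.2635, 0.3314, 0.2317]
ee_rot: [[-0.251, 0.968, 0.001], [0.968, 0.251, 0.001], [0.0, 0.001, -1.0]]
ft_force: [0.2, -0.1, -1.2]
width: -0.0002
grasp_force: 0.0
```

```bash
python3 -c "
from h import *
goal((.45,-.095,.16),58.4)"
```

```text
2.27 [0.2635 0.3314 0.2317] F [ 0.2 -0.1 -1.2]
shift [-3.064  0.488  0.477] turn [ 2.000e-04 -2.000e-04  2.565e-01]
```

arm_command:
  series:
    - [[-1,0.16,0],[0,0,0.2565]]
    - [[-1,0.16,0],[0,0,0.2565]]
    - [[-1,0.16,0],[0,0,0.2565]]
    - [[-1,0.16,0],[0,0,0.2565]]
    - [[-1,0.16,0],[0,0,0.2565]]
    - [[-1,0.16,0],[0,0,0.2565]]
    - [[-1,0.16,0],[0,0,0.2565]]
    - [[-1,0.16,0],[0,0,0.2565]]

```text
clock: 2.93
tcp_pos: [0.3252, 0.1933, 0.2314]
ee_rot: [[0.519, 0.855, 0.0], [0.855, -0.519, 0.0], [0.0, 0.0, -1.0]]
ft_force: [0.3, -0.3, -0.3]
width: 0.0003
grasp_force: 0.0
```

```bash
python3 -c "
from h import *
goal((.45,-.095,.16),58.4)"
```

```text
2.93 [0.3252 0.1933 0.2314] F [ 0.3 -0.3 -0.3]
shift [-1.211  1.709  0.476] turn [ 0.0001 -0.0001  0.0018]
```

arm_command:
  series:
    - [[-0.65,0.9,0.1],[0,0,0]]
    - [[-0.65,0.9,0.1],[0,0,0]]
    - [[-0.65,0.9,0.1],[0,0,0]]
    - [[-0.65,0.9,0.1],[0,0,0]]
    - [[-0.65,0.9,0.1],[0,0,0]]

```text
clock: 3.35
tcp_pos: [0.3931, 0.0344, 0.2162]
ee_rot: [[0.52, 0.854, 0.002], [0.854, -0.52, -0.003], [-0.002, 0.003, -1.0]]
ft_force: [0.8, 0.7, -0.6]
width: -0.0002
grasp_force: 0.0
```

arm_command:
  series:
    - [[-0.56,0.81,0.37],[0,0,0]]
    - [[-0.56,0.81,0.37],[0,0,0]]
    - [[-0.56,0.81,0.37],[0,0,0]]
    - [[-0.56,0.81,0.37],[0,0,0]]
    - [[-0.56,0.81,0.37],[0,0,0]]
    - [[-0.56,0.81,0.37],[0,0,0]]

```text
clock: 3.85
tcp_pos: [0.4508, -0.095, 0.1599]
ee_rot: [[0.517, 0.856, -0.002], [0.856, -0.517, 0.001], [-0.0, -0.002, -1.0]]
ft_force: [-0.7, 0.3, 0.4]
width: -0.0
grasp_force: 0.0
```

```bash
python3 - <<'E'
from h import *
s,r=shot('wrist','w1')
for t in['empty_cup','cup_mouth','middle_bay']:
    print(t,[(np.round(d['point'],3).tolist(),round(d['conf'],2)) for d in mark_of('wrist',t)][:4])
print(np.round(r['mount'],3),np.round(s['tcp_pos'],4))
E
```

```text
empty_cup [([0.412, 0.041, 0.023], 0.79), ([0.583, -0.114, 0.019], 0.77), ([0.493, -0.024, 0.027], 0.67)]
cup_mouth [([0.476, -0.062, 0.034], 0.82), ([0.596, -0.077, 0.027], 0.74), ([0.383, 0.067, 0.03], 0.69)]
middle_bay [([0.473, -0.063, 0.034], 0.73)]
[[ 0.     0.949  0.315  0.08 ]
 [ 1.    -0.    -0.    -0.   ]
 [-0.     0.315 -0.949 -0.142]
 [ 0.     0.     0.     1.   ]] [ 0.4508 -0.095   0.1599]
```

View pics/w1.png

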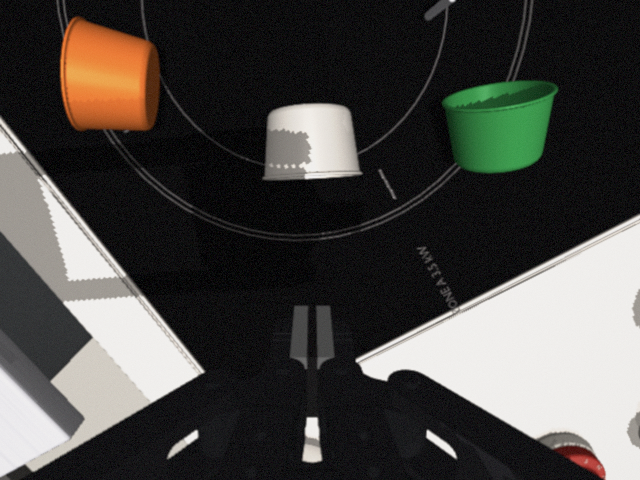

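The wrist view shows the steel cup at (312,140), mouth edge from (263,179) to (362,176) facing the fingers and almost square to the push. Orange at (110,75) and green at (500,125) are well clear.

```bash
cat >> h.py <<'E'
def px(r,uv,z,s=None):  # pixel -> world at height z
    T=r['T'] if 'T' in r else None
    if T is None:
        W=np.eye(4);W[:3,:3]=s['ee_rot'];W[:3,3]=s['tcp_pos'];T=W@np.array(r['mount'])
    T=np.array(T);u=cv2.undistortPoints(np.array(uv,float).reshape(-1,1,2),np.array(r['K']),np.array(r['D'])).reshape(-1,2)
    d=np.c_[u[:,0],-u[:,1],-np.ones(len(u))]@T[:3,:3].T
    return T[:3,3]+d*((z-T[2,3])/d[:,2])[:,None]
E
python3 - <<'E'
from h import *
s,r=shot('wrist','w2')
m=px(r,[(263,179),(362,176)],.035,s);b=px(r,[(267,122),(354,114)],.030,s)
print(np.round(m,4),np.round(m.mean(0),4),np.linalg.norm(m[1]-m[0]));t=m[0]-m[1];print('push dir from rim',np.degrees(np.arctan2(-t[0],t[1])))
A=np.array(s['ee_rot']);print((m-s['tcp_pos'])@A,(b-s['tcp_pos'])@A)
E
```

```text
[[ 0.4419 -0.0451  0.035 ]
 [ 0.4984 -0.0768  0.035 ]] [ 0.4702 -0.061   0.035 ] 0.06475826834642988
push dir from rim 60.76129935563691
[[ 0.03648343 -0.03223734  0.12634573]
 [ 0.03844632  0.03249116  0.12637859]] [[ 0.07212165 -0.02892872  0.13135655]
 [ 0.07700581  0.0265099   0.13138552]]
```

arm_command:
  series:
    - [[0,0,0.25],[0,0,0]]
    - [[0,0,0.5],[0,0,0]]
    - [[0,0,0.73],[0,0,0]]
    - [[0,0,0.73],[0,0,0]]
    - [[0.08,0,0.73],[0,0,0]]
    - [[0.14,0,0.73],[0,0,0]]
    - [[0.18,0,0.73],[0,0,0]]
    - [[0.2,0,0.73],[0,0,0]]

```text
clock: 4.77
tcp_pos: [0.4679, -0.0679, 0.053]
ee_rot: [[0.515, 0.857, 0.003], [0.857, -0.515, -0.001], [0.001, 0.003, -1.0]]
ft_force: [-0.2, -0.2, -0.1]
width: -0.0001
grasp_force: 0.0
```

arm_command:
  series:
    - [[0.03,0,0],[0,0,0]]
    - [[0.06,0,0],[0,0,0]]
    - [[0.09,0,0],[0,0,0]]
    - [[0.12,0,0],[0,0,0]]
    - [[0.15,0,0],[0,0,0]]
    - [[0.18,0,0],[0,0,0]]
    - [[0.21,0,0],[0,0,0]]
    - [[0.21,0,0],[0,0,0]]

```text
clock: 5.43
tcp_pos: [0.4831, -0.041, 0.0513]
ee_rot: [[0.516, 0.857, 0.0], [0.857, -0.516, 0.0], [0.0, 0.0, -1.0]]
ft_force: [-0.7, -0.1, -0.1]
width: -0.0
grasp_force: 0.0
```

```bash
python3 - <<'E'
from h import *
s,r=shot('wrist','w3')
for c in ['wrist','side']:
    capture(c)
    for t in['empty_cup','cup_mouth']:
        print(t,[(np.round(d['point'],3).tolist(),round(d['conf'],2)) for d in mark_of(c,t)][:4])
E
```

```text
empty_cup [([0.584, -0.114, 0.024], 0.78), ([0.497, -0.014, 0.015], 0.56), ([0.411, 0.042, 0.026], 0.55)]
cup_mouth [([0.485, -0.039, 0.049], 0.85), ([0.597, -0.078, 0.03], 0.64)]
empty_cup [([0.413, 0.035, 0.025], 0.74), ([0.582, -0.118, 0.025], 0.63), ([0.499, -0.01, 0.002], 0.58)]
cup_mouth [([0.502, 0.002, 0.043], 0.77), ([0.599, -0.073, 0.032], 0.76), ([0.382, 0.064, 0.032], 0.67), ([0.628, -0.432, -0.002], 0.16)]
```

View pics/w3.png

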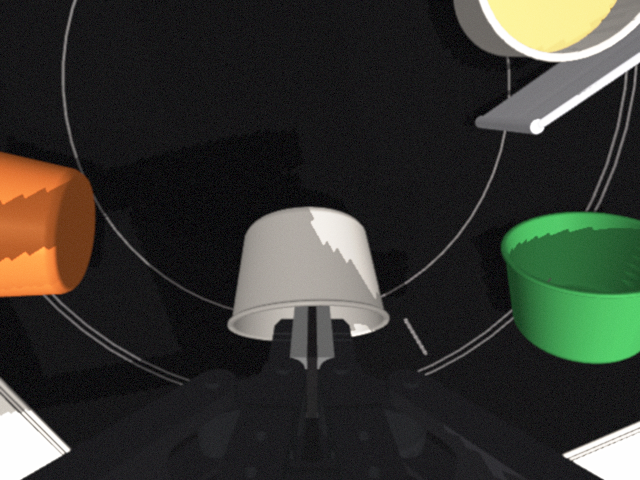

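At the time of the picture the cup was tilted halfway on the fingertips, rim at (310,318). The later side view suggests it has dropped upright, so I'll check again.

```bash
python3 - <<'E'
from h import *
for c in ['wrist','side','top']:
    s,r=shot(c,'n_'+c)
    for t in['empty_cup','cup_mouth']:
        print(c,t,[(np.round(d['point'],3).tolist(),round(d['conf'],2)) for d in mark_of(c,t)][:4])
goal((.48,-.05,.05),58)
E
```

```text
wrist empty_cup [([0.583, -0.113, 0.02], 0.93), ([0.494, -0.012, 0.005], 0.75), ([0.416, 0.043, 0.028], 0.57)]
wrist cup_mouth [([0.59, -0.08, 0.031], 0.98), ([0.497, -0.012, 0.045], 0.88)]
side empty_cup [([0.498, -0.011, 0.001], 0.91), ([0.583, -0.116, 0.026], 0.86), ([0.409, 0.038, 0.026], 0.68)]
side cup_mouth [([0.596, -0.076, 0.031], 0.93), ([0.501, -0.006, 0.04], 0.8), ([0.38, 0.059, 0.033], 0.58)]
top empty_cup [([0.524, -0.41, 0.0], 0.74), ([0.497, -0.012, 0.003], 0.73), ([0.607, 0.177, -0.002], 0.57)]
top cup_mouth [([0.495, -0.007, 0.043], 0.58)]
6.23 [ 0.4827 -0.0416  0.0513] F [ 1.5 -0.8 -0.4]
shift [-0.057  0.014  0.009] turn [-0.     0.     0.005]
```

View pics/n_wrist.png

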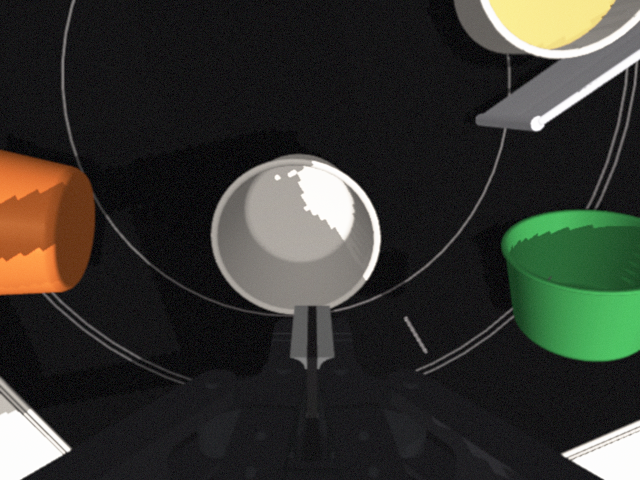

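Upright now: rim ellipse centred near (296,235), spanning columns 211 to 381. Next I'll measure it and plan the entry.

```bash
python3 - <<'E'
from h import *
s,r=shot('wrist','w4')
m=px(r,[(211,237),(381,233),(295,156),(301,313)],.042,s);print(np.round(m,4));c=(m.min(0)+m.max(0))/2;print('c',m[:2].mean(0),m[2:].mean(0))
# caddy pose from marks
P={k:[] for k in('left_bay','right_bay','middle_bay')}
for cam in('top','side'):
  for _ in range(4):
    capture(cam)
    for k in P:
        d=mark_of(cam,k)
        ref={'left_bay':(.607,.178),'right_bay':(.622,.027),'middle_bay':(.617,.102)}[k]
        P[k]+=[e['point'] for e in d if np.linalg.norm(np.array(e['point'][:2])-ref)<.02]
for k in P: P[k]=np.mean(P[k],0);print(k,np.round(P[k],4))
d=P['left_bay']-P['right_bay'];print('yaw',np.degrees(np.arctan2(-d[0],d[1])),np.mean([P[k] for k in P],0))
goal((.4975,-.010,.013),5.7,20)
E
```

```text
[[ 0.4661  0.0071  0.042 ]
 [ 0.5232 -0.0254  0.042 ]
 [ 0.5102  0.0165  0.042 ]
 [ 0.4788 -0.0388  0.042 ]]
c [ 0.4946394 -0.0091717  0.042    ] [ 0.49446645 -0.0111613   0.042     ]
left_bay [6.095e-01 1.786e-01 5.000e-04]
right_bay [6.214e-01 2.650e-02 1.000e-04]
middle_bay [0.6176 0.1024 0.002 ]
yaw 4.485064562870495 [0.61616667 0.10250833 0.0008875 ]
7.88 [ 0.4827 -0.0416  0.0513] F [-0.   0.7 -0.1]
shift [ 0.231 -0.024  0.255] turn [-0.0516  0.103   0.2925]
```

arm_command:
  series:
    - [[-0.05,0,-0.2],[0,0,0]]
    - [[-0.05,0,-0.45],[0,0,0]]
    - [[-0.05,0,-0.45],[0,0,0]]

```text
clock: 8.13
tcp_pos: [0.4825, -0.0494, 0.1244]
ee_rot: [[0.517, 0.856, 0.009], [0.856, -0.517, -0.003], [0.002, 0.01, -1.0]]
ft_force: [1.7, -0.1, 0.7]
width: 0.0001
grasp_force: 0.0
```

```bash
python3 - <<'E'
from h import *
A=R(5,20);p=np.array([.5,-.0097,.013])-.085*A[:,2];print(p)
goal(p,5,20)
E
```

```text
[ 0.47103891 -0.01223377  0.09287387]
8.13 [ 0.4825 -0.0494  0.1244] F [ 1.7 -0.1  0.7]
shift [ 0.172 -0.196  0.209] turn [-0.0497  0.1007  0.2967]
```

arm_command:
  series:
    - [[0.17,-0.2,0.1],[-0.05,0.1,0.297]]
    - [[0.17,-0.2,0.1],[-0.05,0.1,0.297]]
    - [[0.17,-0.2,0.1],[-0.05,0.1,0.297]]
    - [[0.17,-0.2,0.1],[-0.05,0.1,0.297]]
    - [[0.17,-0.2,0.1],[-0.05,0.1,0.297]]
    - [[0.17,-0.2,0.1],[-0.05,0.1,0.297]]
    - [[0.17,-0.2,0.15],[-0.05,0.1,0.297]]
    - [[0.17,-0.2,0.2],[-0.05,0.1,0.297]]

```text
clock: 8.8
tcp_pos: [0.4668, -0.0113, 0.0894]
ee_rot: [[0.939, 0.08, 0.334], [0.074, -0.997, 0.029], [0.336, -0.002, -0.942]]
ft_force: [-0.1, -0.1, -0.5]
width: 0.0002
grasp_force: 0.0
```

```bash
python3 - <<'E'
from h import *
s,r=shot('wrist','w5')
goal((.5,-.0097,.013),5,20,s)
for t in['empty_cup','cup_mouth','middle_bay','left_bay','right_bay']:
    print(t,[(np.round(d['point'],3).tolist(),round(d['conf'],2)) for d in mark_of('wrist',t)][:4])
E
```

```text
8.8 [ 0.4668 -0.0113  0.0894] F [-0.1 -0.1 -0.5]
shift [0.038 0.008 0.554] turn [ 0.0001  0.0022 -0.0025]
empty_cup [([0.497, -0.012, 0.002], 0.64), ([0.582, -0.113, 0.022], 0.56)]
cup_mouth [([0.498, -0.009, 0.044], 0.94), ([0.595, -0.075, 0.03], 0.67), ([0.384, 0.066, 0.031], 0.61)]
middle_bay [([0.608, 0.177, 0.003], 0.61)]
left_bay []
right_bay []
```

View pics/w5.png

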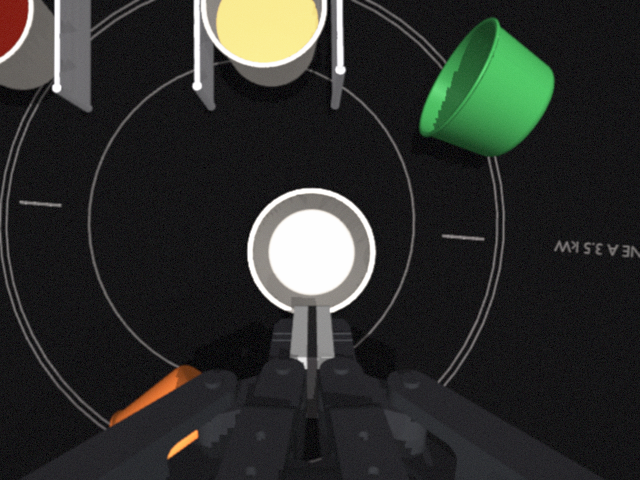

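Wrist view: the cup's rim is centred at (311,251), straight ahead of the fingers. The middle bay's divider fronts are at (57,88) and (197,86), and mustard at (267,30) has stayed put. I'll compute both from these pixels.

```bash
python3 - <<'E'
from h import *
s,r=shot('wrist','w6')
c=px(r,[(311,251)],.042,s);d=px(r,[(57,88),(197,86)],.032,s);b=px(r,[(91,108),(211,108)],0,s)
print('cup',c,'\ndiv top',d,'\nfoot',b);v=d[0]-d[1];y=np.degrees(np.arctan2(-v[0],v[1]));print(np.linalg.norm(v),y)
h=R(5)[:,0];print('bay home',d.mean(0)+.041*h)
goal((c[0,0]+.004,c[0,1],.013),5,20,s)
E
```

```text
cup [[ 0.49621162 -0.00837601  0.042     ]] 
div top [[0.57150735 0.13572469 0.032     ]
 [0.57911927 0.06057947 0.032     ]] 
foot [[0.5720465  0.13467206 0.        ]
 [0.57848719 0.06089422 0.        ]]
0.07552976652597454 5.7841112375949475
bay home [0.61615729 0.10172547 0.032     ]
9.1 [ 0.4674 -0.0111  0.0896] F [ 1.1 -0.5  0.5]
shift [0.037 0.002 0.555] turn [-0.0005  0.0031  0.0003]
```

arm_command:
  series:
    - [[0.037,0,0.1],[0,0,0]]
    - [[0.037,0,0.25],[0,0,0]]
    - [[0.037,0,0.4],[0,0,0]]
    - [[0.037,0,0.5],[0,0,0]]
    - [[0.037,0,0.55],[0,0,0]]
    - [[0.037,0,0.55],[0,0,0]]

```text
clock: 9.65
tcp_pos: [0.4989, -0.0075, 0.0116]
ee_rot: [[0.94, 0.087, 0.329], [0.081, -0.996, 0.032], [0.33, -0.003, -0.944]]
ft_force: [-0.2, 0.3, 0.5]
width: -0.0002
grasp_force: 0.0
```

```bash
python3 - <<'E'
from h import *
h=R(5.3)[:,0];H=np.array([.6165,.102,0])
st=H-.082*h
print(st,H)
goal((st[0]+.004,st[1]+.016,.013),5.3,20)
E
```

```text
[0.53485057 0.09442561 0.        ] [0.6165 0.102  0.    ]
9.65 [ 0.4989 -0.0075  0.0116] F [-0.2  0.3  0.5]
shift [ 0.317 -0.76   0.104] turn [-0.0005  0.004  -0.0019]
```

arm_command:
  series:
    - [[0.03,-0.07,0.01],[0,0,0]]
    - [[0.06,-0.14,0.02],[0,0,0]]
    - [[0.09,-0.21,0.03],[0,0,0]]
    - [[0.12,-0.28,0.04],[0,0,0]]
    - [[0.15,-0.35,0.05],[0,0,0]]
    - [[0.18,-0.42,0.06],[0,0,0]]
    - [[0.2,-0.47,0.065],[0,0,0]]
    - [[0.21,-0.5,0.07],[0,0,0]]

```text
clock: 10.32
tcp_pos: [0.5264, 0.0705, 0.0149]
ee_rot: [[0.939, 0.087, 0.332], [0.082, -0.996, 0.031], [0.334, -0.002, -0.943]]
ft_force: [0.1, -0.5, 0.2]
width: 0.0002
grasp_force: 0.2
```

```bash
python3 - <<'E'
from h import *
s,r=shot('wrist','w7')
for t in['empty_cup','cup_mouth']:
    print(t,[(np.round(d['point'],3).tolist(),round(d['conf'],2)) for d in mark_of('wrist',t)][:4])
goal((.5389,.1104,.013),5.3,20)
E
```

```text
empty_cup [([0.52, 0.057, 0.001], 0.55)]
cup_mouth [([0.522, 0.059, 0.044], 0.88)]
10.47 [0.5258 0.07   0.0143] F [-0.1 -0.5  0.2]
shift [ 0.101 -0.261  0.045] turn [-0.0001  0.003  -0.0017]
```

View pics/w7.png

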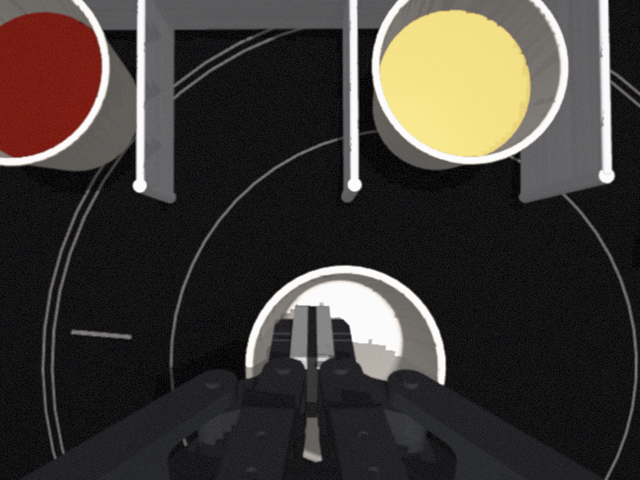

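The cup has come along with its left wall on the fingertips, rim centre at (345,365). The divider fronts are at (140,185) and (354,185), so I'll carry on to the staging spot.

arm_command:
  series:
    - [[0.03,-0.06,0.005],[0,0,0]]
    - [[0.06,-0.12,0.015],[0,0,0]]
    - [[0.08,-0.18,0.025],[0,0,0]]
    - [[0.1,-0.22,0.035],[0,0,0]]
    - [[0.105,-0.235,0.04],[0,0,0]]
    - [[0.105,-0.235,0.04],[0,0,0]]

```text
clock: 10.97
tcp_pos: [0.5393, 0.1064, 0.0134]
ee_rot: [[0.94, 0.086, 0.331], [0.081, -0.996, 0.031], [0.332, -0.002, -0.943]]
ft_force: [-0.3, -0.0, 0.2]
width: -0.0
grasp_force: 0.2
```

```bash
python3 - <<'E'
from h import *
P=[]
for i in range(3):
    s,r=shot('wrist','w8')
    P+=[d['point'] for d in mark_of('wrist','cup_mouth')[:1]]+[d['point'] for d in mark_of('wrist','empty_cup')[:1]]
P=np.array(P);print(P.round(3))
h=R(5.3)[:,0];n=np.array([-h[1],h[0],0]);H=np.array([.6165,.102,0])
m=np.median(P,0)-H;print('cup rel',m@h,m@n);t=s['tcp_pos']-H;print('tcp rel',t@h,t@n)
goal(s['tcp_pos'],5.3,20)
A=np.array(s['ee_rot']);print('1cm along h',A.T@h*.01/.15,'1cm along n',A.T@n*.01/.15)
E
```

```text
[[0.534 0.092 0.006]
 [0.533 0.091 0.006]
 [0.531 0.089 0.004]]
cup rel -0.08429560946512187 -0.00362908044877168
tcp rel -0.07673302922806126 0.011145210778277497
11.42 [0.5391 0.1062 0.0132] F [ 1.2  0.4 -0.2]
shift [-0.     0.001 -0.   ] turn [-0.      0.0034 -0.0023]
1cm along h [ 0.06288393 -0.00046363  0.02213236] 1cm along n [-4.92140945e-04 -6.66648501e-02  1.80025260e-06]
```

arm_command:
  series:
    - [[0,-0.017,0],[0,0,0]]
    - [[0,-0.017,0],[0,0,0]]
    - [[0,0.073,0],[0,0,0]]
    - [[0,0.073,0],[0,0,0]]
    - [[0.05,0.073,0.018],[0,0,0]]
    - [[0.1,0.073,0.035],[0,0,0]]
    - [[0.15,0.073,0.053],[0,0,0]]
    - [[0.19,0.073,0.067],[0,0,0]]

```text
clock: 12.08
tcp_pos: [0.5718, 0.0985, 0.0134]
ee_rot: [[0.939, 0.086, 0.332], [0.081, -0.996, 0.031], [0.333, -0.002, -0.943]]
ft_force: [-0.4, -0.7, -0.3]
width: 0.0002
grasp_force: 0.1
```

```bash
python3 - <<'E'
from h import *
P=[]
for i in range(2):
    s,r=shot('wrist','w9')
    P+=[d['point'] for d in mark_of('wrist','cup_mouth')[:1]]+[d['point'] for d in mark_of('wrist','empty_cup')[:1]]
P=np.array(P);print(P.round(3))
h=R(5.3)[:,0];n=np.array([-h[1],h[0],0]);H=np.array([.6165,.102,0])
m=np.median(P,0)-H;print('cup rel',m@h,m@n);t=s['tcp_pos']-H;print('tcp rel',t@h,t@n,s['tcp_pos'])
E
```

```text
[]
cup rel nan nan
tcp rel -0.04555613220086137 0.0006304061432836701 [0.5710804  0.09841966 0.01324055]
  return _methods._mean(a, axis=axis, dtype=dtype,
  ret = ret.dtype.type(ret / rcount)
```

View pics/w9.png

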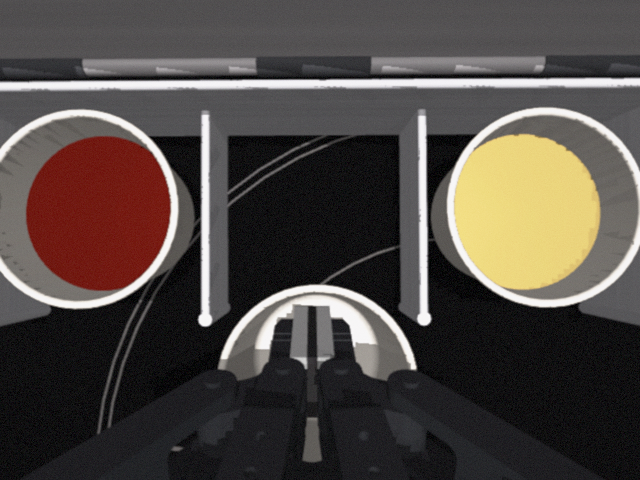

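The cup's rim spans columns 219 to 416, centred between the dividers at 205 and 424, and it is entering the bay mouth straight.

arm_command:
  series:
    - [[0.05,0,0.018],[0,0,0]]
    - [[0.1,0,0.035],[0,0,0]]
    - [[0.15,0,0.053],[0,0,0]]
    - [[0.2,0,0.07],[0,0,0]]
    - [[0.25,0,0.088],[0,0,0]]
    - [[0.3,0,0.106],[0,0,0]]
    - [[0.34,0,0.12],[0,0,0]]
    - [[0.365,0,0.13],[0,0,0]]

```text
clock: 13.05
tcp_pos: [0.6293, 0.1031, 0.0131]
ee_rot: [[0.94, 0.086, 0.331], [0.08, -0.996, 0.031], [0.333, -0.002, -0.943]]
ft_force: [0.2, 0.2, 0.5]
width: 0.0003
grasp_force: 0.4
```

```bash
python3 - <<'E'
from h import *
s,r=shot('wrist','w10')
for c in('wrist','top','side'):
    capture(c)
    for t in('cup_mouth','empty_cup'): print(c,t,[(np.round(d['point'],3).tolist(),round(d['conf'],2)) for d in mark_of(c,t)][:5])
h=R(5.3)[:,0];n=np.array([-h[1],h[0],0]);H=np.array([.6165,.102,0])
t=s['tcp_pos']-H;print('tcp rel',t@h,t@n,s['tcp_pos'],s['ft_force'])
E
```

```text
wrist cup_mouth []
wrist empty_cup []
top cup_mouth [([0.38, 0.063, 0.032], 0.95), ([0.594, -0.075, 0.035], 0.62), ([0.625, -0.428, -0.002], 0.59)]
top empty_cup []
side cup_mouth [([0.383, 0.063, 0.034], 0.79), ([0.598, -0.075, 0.032], 0.64), ([0.616, 0.102, 0.041], 0.6)]
side empty_cup [([0.584, -0.118, 0.024], 0.83), ([0.412, 0.036, 0.027], 0.74), ([0.615, 0.1, -0.002], 0.64)]
tcp rel 0.012897238295241956 -4.5591706107702654e-05 [0.62934631 0.10314593 0.01309118] [0.23249081 0.15268479 0.46491584]
```

View pics/w10.png

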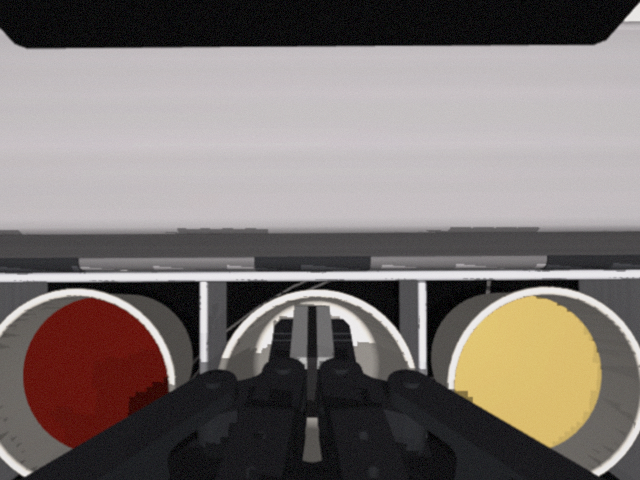

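The cup is fully home. Its front rim edge at row 291 is level with red and mustard at row 290, and the cover is still thrown back above. Now I'll back out of the cup.

arm_command:
  series:
    - [[-0.035,0,-0.013],[0,0,0]]
    - [[-0.035,0,-0.1],[0,0,0]]
    - [[-0.035,0,-0.25],[0,0,0]]
    - [[-0.035,0,-0.45],[0,0,0]]
    - [[-0.035,0,-0.7],[0,0,0]]
    - [[-0.035,0,-0.95],[0,0,0]]
    - [[-0.035,0,-1],[0,0,0]]
    - [[-0.035,0,-1],[0,0,0]]

```text
clock: 14.22
tcp_pos: [0.5746, 0.0981, 0.1564]
ee_rot: [[0.938, 0.086, 0.337], [0.081, -0.996, 0.031], [0.338, -0.002, -0.941]]
ft_force: [-0.5, -0.3, -1.0]
width: 0.0001
grasp_force: 0.0
```

```bash
python3 - <<'E'
from h import *
for c in('wrist','top','side'):
    s,r=shot(c,'r_'+c)
    for t in('cup_mouth','empty_cup','cover_tab'): print(c,t,[(np.round(d['point'],3).tolist(),round(d['conf'],2)) for d in mark_of(c,t)][:5])
goal((.6,.107,.235),5.3,20);goal((.728,.109,.235),5.3,20);
r=capture('top')
for z in(.05,.15,.2):print(z,px(r,[(290,101),(290,85),(240,137)],z).round(3).tolist())
E
```

```text
wrist cup_mouth [([0.619, 0.101, 0.045], 0.71), ([0.594, -0.079, 0.032], 0.59)]
wrist empty_cup [([0.615, 0.1, -0.001], 0.65), ([0.583, -0.114, 0.023], 0.65)]
wrist cover_tab [([0.69, 0.107, 0.15], 0.87)]
top cup_mouth [([0.594, -0.076, 0.033], 0.83), ([0.379, 0.063, 0.032], 0.75), ([0.611, 0.102, 0.044], 0.48)]
top empty_cup [([0.581, -0.117, 0.024], 0.92), ([0.412, 0.039, 0.021], 0.79), ([0.619, 0.098, 0.002], 0.18)]
top cover_tab [([0.685, 0.108, 0.143], 0.96)]
side cup_mouth [([0.383, 0.064, 0.034], 0.95), ([0.597, -0.075, 0.033], 0.62), ([0.618, 0.101, 0.037], 0.55)]
side empty_cup [([0.409, 0.035, 0.027], 0.95), ([0.585, -0.118, 0.021], 0.56), ([0.614, 0.098, -0.004], 0.55)]
side cover_tab [([0.685, 0.109, 0.152], 0.93)]
14.82 [0.5735 0.0981 0.1522] F [-0.2 -0.4 -0.3]
shift [ 0.354 -0.045 -0.461] turn [-0.0001  0.0037 -0.0022]
14.82 [0.5735 0.0981 0.1522] F [-0.2 -0.4 -0.3]
shift [ 1.157  0.015 -0.179] turn [-0.0001  0.0037 -0.0022]
0.05 [[0.821, -0.002, 0.05], [0.868, -0.002, 0.05], [0.723, 0.135, 0.05]]
0.15 [[0.774, -0.006, 0.15], [0.817, -0.007, 0.15], [0.684, 0.119, 0.15]]
0.2 [[0.75, -0.009, 0.2], [0.791, -0.009, 0.2], [0.664, 0.11, 0.2]]
```

arm_command:
  series:
    - [[0.15,-0.02,-0.22],[0,0,0]]
    - [[0.34,-0.04,-0.45],[0,0,0]]
    - [[0.5,-0.03,-0.42],[0,0,0]]
    - [[0.7,-0.01,-0.36],[0,0,0]]
    - [[0.9,0,-0.28],[0,0,0]]
    - [[1,0.01,-0.25],[0,0,0]]
    - [[1,0.01,-0.25],[0,0,0]]

```text
clock: 15.45
tcp_pos: [0.7052, 0.1071, 0.2374]
ee_rot: [[0.939, 0.085, 0.332], [0.08, -0.996, 0.031], [0.333, -0.002, -0.943]]
ft_force: [-0.6, -0.4, 0.0]
width: 0.0003
grasp_force: 0.0
```

```bash
python3 - <<'E'
from h import *
goal((.73,.11,.2),5.3,20);goal((.73,.11,.125),5.3,20);goal((.65,.103,.125),5.3,20)
E
```

```text
15.45 [0.7052 0.1071 0.2374] F [-0.6 -0.4  0. ]
shift [ 0.073 -0.005  0.291] turn [ 0.      0.003  -0.0023]
15.45 [0.7052 0.1071 0.2374] F [-0.6 -0.4  0. ]
shift [-0.093 -0.004  0.762] turn [ 0.      0.003  -0.0023]
15.45 [0.7052 0.1071 0.2374] F [-0.6 -0.4  0. ]
shift [-0.598 -0.003  0.584] turn [ 0.      0.003  -0.0023]
```

arm_command:
  series:
    - [[0.16,0,0.05],[0,0,0]]
    - [[0.1,0,0.29],[0,0,0]]
    - [[0.03,0,0.47],[0,0,0]]
    - [[-0.03,0,0.65],[0,0,0]]
    - [[-0.06,0,0.74],[0,0,0]]
    - [[-0.075,0,0.77],[0,0,0]]
    - [[-0.075,0,0.77],[0,0,0]]

```text
clock: 16.03
tcp_pos: [0.7281, 0.1102, 0.1232]
ee_rot: [[0.941, 0.086, 0.327], [0.08, -0.996, 0.031], [0.328, -0.003, -0.945]]
ft_force: [-0.1, 0.3, 0.1]
width: -0.0004
grasp_force: 0.0
```

```bash
python3 - <<'E'
from h import *
capture('side')
print([(np.round(d['point'],3).tolist(),round(d['conf'],2)) for d in mark_of('side','cover_tab')][:3])
goal((.69,.106,.125),5.3,20);goal((.645,.102,.125),5.3,20)
E
```

```text
[([0.688, 0.107, 0.149], 0.8), ([0.67, -0.31, -0.0], 0.74)]
16.13 [0.7304 0.1102 0.1267] F [ 0.2 -0.   0.2]
shift [-0.259  0.005 -0.079] turn [-0.      0.0027 -0.0021]
16.13 [0.7304 0.1102 0.1267] F [ 0.2 -0.   0.2]
shift [-0.543  0.006 -0.18 ] turn [-0.      0.0027 -0.0021]
```

Untouched so far. Next I'll pull gently towards the front.

arm_command:
  series:
    - [[-0.05,0,-0.016],[0,0,0]]
    - [[-0.1,0,-0.032],[0,0,0]]
    - [[-0.14,0,-0.045],[0,0,0]]
    - [[-0.18,0,-0.058],[0,0,0]]
    - [[-0.22,0,-0.07],[0,0,0]]
    - [[-0.26,0,-0.083],[0,0,0]]
    - [[-0.3,0,-0.096],[0,0,0]]
    - [[-0.33,0,-0.105],[0,0,0]]

```text
clock: 16.8
tcp_pos: [0.677, 0.1057, 0.1234]
ee_rot: [[0.94, 0.086, 0.33], [0.08, -0.996, 0.031], [0.331, -0.003, -0.944]]
ft_force: [0.4, 0.0, 0.4]
width: 0.0003
grasp_force: 0.1
```

```bash
python3 - <<'E'
from h import *
for c in('side','top'):
    capture(c)
    print([(np.round(d['point'],3).tolist(),round(d['conf'],2)) for d in mark_of(c,'cover_tab')][:3])
goal((.645,.102,.125),5.3,20)
E
```

```text
[([0.653, 0.102, 0.152], 0.81), ([0.358, -0.351, 0.002], 0.23)]
[]
17.0 [0.6781 0.1057 0.1235] F [-0.   0.2  0.1]
shift [-0.206  0.005 -0.083] turn [-0.0001  0.0034 -0.0022]
```

arm_command:
  series:
    - [[-0.03,0,-0.01],[0,0,0]]
    - [[-0.06,0,-0.02],[0,0,0]]
    - [[-0.09,0,-0.03],[0,0,0]]
    - [[-0.12,0,-0.04],[0,0,0]]
    - [[-0.15,0,-0.05],[0,0,0]]
    - [[-0.17,0,-0.06],[0,0,0]]
    - [[-0.17,0,-0.06],[0,0,0]]
    - [[-0.17,0,-0.06],[0,0,0]]

```text
clock: 17.67
tcp_pos: [0.6512, 0.1034, 0.1239]
ee_rot: [[0.94, 0.086, 0.331], [0.08, -0.996, 0.031], [0.332, -0.002, -0.943]]
ft_force: [-0.7, 0.8, -0.2]
width: 0.0
grasp_force: 0.0
```

```bash
python3 - <<'E'
from h import *
for c in('side','top','wrist'):
    capture(c)
    print(c,[(np.round(d['point'],3).tolist(),round(d['conf'],2)) for d in mark_of(c,'cover_tab')][:3])
goal((.6,.102,.25),5.3,20)
E
```

```text
side [([0.583, 0.099, 0.122], 0.94)]
top [([0.562, 0.097, 0.084], 0.82)]
wrist []
17.97 [0.6514 0.1034 0.1236] F [-0.   0.4  0.2]
shift [-0.043 -0.023 -0.908] turn [-0.0001  0.0033 -0.0022]
```

arm_command:
  series:
    - [[0,0,-0.1],[0,0,0]]
    - [[0,0,-0.3],[0,0,0]]
    - [[0,0,-0.5],[0,0,0]]
    - [[0,0,-0.7],[0,0,0]]
    - [[0,0,-0.9],[0,0,0]]
    - [[-0.2,0,-1],[0,0,0]]
    - [[-0.4,0,-1],[0,0,0]]
    - [[-0.4,0,-1],[0,0,0]]

```text
clock: 18.63
tcp_pos: [0.539, 0.0943, 0.2429]
ee_rot: [[0.942, 0.087, 0.324], [0.081, -0.996, 0.031], [0.326, -0.003, -0.945]]
ft_force: [-0.9, 1.1, -0.9]
width: 0.0
grasp_force: 0.0
```

```bash
python3 - <<'E'
from h import *
out=[]
for c in('side','top','wrist'):
    s,r=shot(c,'f_'+c);out.append(r['pixels'])
    for t in('cover_tab','caddy','empty_cup','spoon_cup','lemon'): print(c,t,[(np.round(d['point'],3).tolist(),round(d['conf'],2)) for d in mark_of(c,t)][:4])
a=out[0][120:320,220:460];b=out[1][110:290,150:390]
im=np.vstack([np.hstack([cv2.resize(a,(400,300)),cv2.resize(b,(400,300))]),np.hstack([cv2.resize(out[2],(400,300)),cv2.resize(out[1],(400,300))])])
cv2.imwrite('pics/final.png',im[:,:,::-1]);s=get_state();print(s['clock'],s['tcp_pos'],s['ft_force'])
E
```

```text
side cover_tab [([0.556, 0.098, 0.054], 0.58)]
side caddy [([0.612, 0.098, 0.003], 0.63)]
side empty_cup [([0.586, -0.116, 0.025], 0.84), ([0.412, 0.036, 0.025], 0.83), ([0.673, -0.308, -0.002], 0.16)]
side spoon_cup [([0.673, -0.31, -0.001], 0.7)]
side lemon [([0.48, 0.315, 0.004], 0.63)]
top cover_tab [([0.557, 0.093, 0.051], 0.85)]
top caddy [([0.618, 0.102, -0.002], 0.86)]
top empty_cup [([0.413, 0.033, 0.02], 0.82), ([0.581, -0.117, 0.027], 0.73), ([0.621, 0.029, 0.0], 0.2)]
top spoon_cup [([0.679, -0.31, 0.001], 0.8), ([0.616, 0.104, -0.0], 0.56), ([0.355, -0.353, 0.0], 0.55)]
top lemon [([0.524, -0.413, -0.0], 0.65)]
wrist cover_tab [([0.557, 0.098, 0.056], 0.75)]
wrist caddy [([0.612, 0.1, 0.001], 0.63)]
wrist empty_cup [([0.583, -0.114, 0.026], 0.6)]
wrist spoon_cup []
wrist lemon [([0.473, 0.317, -0.001], 0.96)]
19.5333 [0.54524944 0.09390601 0.24521951] [ 0.080875   -0.14709416 -0.74812711]
```

View pics/final.png

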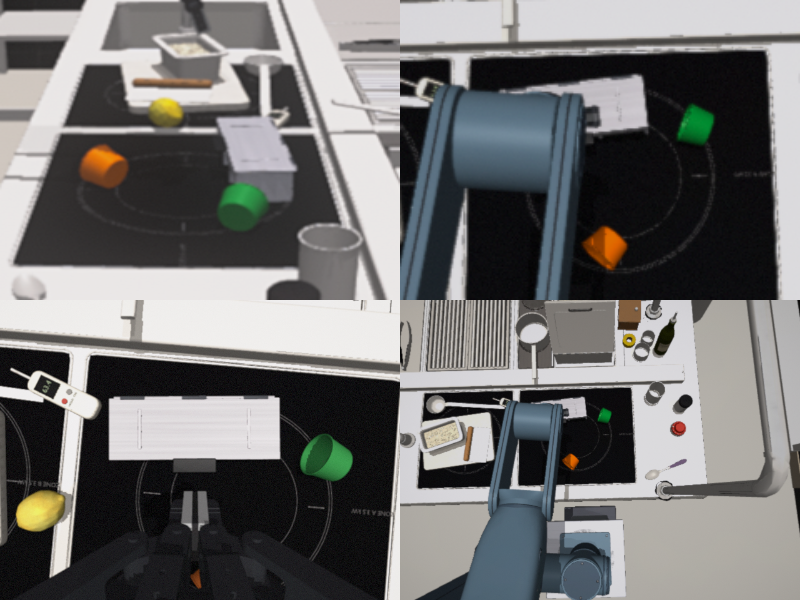

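The composite shows the cover lying flat and shut over the caddy: side view crop at (255,145), wrist view at (195,428) with the tab at (195,465). The tab reads about 54 mm high at x = 0.556, which matches fully shut. Green, orange and the lemon are where they were, and the arm is clear.

```bash
python3 -c "
from plant import *
print(close_job())"
```

```text
the job is handed in; nothing more can be done
None
```

The job is handed in: the steel cup was pushed upright and slid home into the middle bay, the cover was then flipped fully shut, and the last views showed nothing else moved and the arm clear (19.5 s on the robot's clock).

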